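# Fasten the mower air-cleaner cover with the fallen key

## Task

The red air-cleaner cover is on, but its two captive brass screws are still slack. Pick up the orange-handled key that has fallen over, use it to turn each screw clockwise until it is fully home against its stop, and leave the key standing upright on its slotted foot on the bench. Turn the screws only with the key, keep the gripper itself off the cover and housing, and leave the loose parts on the bench where they are.

Things in the scene. Friction and masses are not known exactly. Their poses are not given: they have to be found in the camera images.
- key: square key, 36 x 36 mm, 100 mm tall, 0.14 to 0.28 kg. Origin: centre of its underside (foot); z runs from foot to handle, x and y square to its flat sides. Steel foot 0 to 32 mm, round neck (26 mm) to 45 mm, orange handle with flat sides to 100 mm. Starts lying on a flat side on the bench, origin 18 mm high, handle pointing to +y within 30 degrees; set upright, it stands by itself.
- key_foot (a point): centre of the key's underside. Two crossed slots, each 11 mm wide and 14 mm deep, run right across the underside along the key's x and y, so it fits a screw's bar every 90 degrees, with about 0.16 rad of play either way; seated, the underside rests on the cover around the bar.
- housing: fixed air-cleaner housing: black box, red cover 122 x 176 mm, its surface 50 mm above the bench, on a plywood base 150 x 200 x 8 mm; yellow choke knob reaching 80 mm from the centre on the -x side, 22 mm up. Origin: centre of its underside, z up, y along the line of the two screws. Stands to the robot's left or right, the key on the other side.
- screw_a_head (a point): brass bar-head screw at the +y end of the housing (x = 0, y = +52 mm in its frame). Point: on its vertical turning axis at the cover surface, 50 mm above the bench. Head: an upright bar 26 mm long, 7 mm thick, 11.5 mm high, rounded top, centred on the axis; x runs along the bar, z up, turning with the screw.
- screw_b_head (a point): brass bar-head screw at the -y end of the housing (x = 0, y = -52 mm in its frame). Point: on its vertical turning axis at the cover surface, 50 mm above the bench. Head: an upright bar 26 mm long, 7 mm thick, 11.5 mm high, rounded top, centred on the axis; x runs along the bar, z up, turning with the screw.
- screw_a (a joint): angle of that screw, rad: grows clockwise seen from above; 0 = slack, bar along the housing's x axis; 1.2 = fully home at a firm stop, the bar then pointing at the white mark on the cover. Starts between 0 and 0.3, needs about 0.12 N m to turn, stays where it is left.
- screw_b (a joint): angle of that screw, rad: grows clockwise seen from above; 0 = slack, bar along the housing's x axis; 1.2 = fully home at a firm stop, the bar then pointing at the white mark on the cover. Starts between 0 and 0.3, needs about 0.12 N m to turn, stays where it is left.
- bowl: loose brass float bowl, open cup 52 mm across and 36 mm tall, a bystander; origin: centre of its underside
- boot: loose black rubber plug boot standing on end, 34 mm across and 45 mm tall, a bystander; origin: centre of its underside
- washer_1: loose copper spark plug washer lying flat, 25 mm across and 3 mm thick, a bystander; origin: centre of its underside
- washer_2: the second copper washer, same size, a bystander; origin: centre of its underside

How it is judged (in metres and radians):
On the way, in this order (a step that is already met when the one before it is completed fails the run):
1. one of the screws (either) is turned home, the key standing over it (((value of joint screw_a above 1.1 rad and horizontal distance between key and screw_a_head below 0.012 m) or (value of joint screw_b above 1.1 rad and horizontal distance between key and screw_b_head below 0.012 m))), for 0.1 s.
2. both screws are home, the key standing over the one turned last (value of joint each of screw_a, screw_b above 1.1 rad and (horizontal distance between key and screw_a_head below 0.012 m or horizontal distance between key and screw_b_head below 0.012 m)), for 0.1 s.
At the end, for the whole second after the job is handed in: Both screws are within 0.1 rad of their stop (reading above 1.1), and the key stands at rest on its foot on the bench: upright within 0.1 rad, its underside within 6 mm of the bench top (value of joint each of screw_a, screw_b above 1.1 rad and angle between key's own z axis and vertical below 0.1 rad and height (world z) of key between -0.006 and 0.006 m and linear speed of key below 0.02 m/s); the robot touches nothing.
It fails at once if the fingers or the arm press on the housing or its screws with more than 2 N (contact force between any of the fingers, the arm and housing above 2 N).
It fails at once if the float bowl, plug boot or a washer is moved more than 20 mm (distance of any of bowl, boot, washer_1, washer_2 from where it was at the start of the episode above 0.02 m).
It also fails if it takes over 69 s, if anything falls off the work surface, if the arm or the gripper's body presses on something with over 40 N, if the wrist force passes 120 N, or if a joint passes its speed limit or range.

## Robot

A 7-joint arm with a two-finger parallel gripper is mounted at the origin on the work surface. World frame = base frame: x ahead of the robot, y to its left, z up, the work surface at z = 0. Lengths are in mm, angles in rad, forces in N, time in s.
With the tool pointing down it reaches from about 400 to 850 mm from the base axis. Payload 6.9 kg.
Tool frame: the origin (TCP) lies at the very end of the fingers, on their centre line; the grasp point (between the pads) lies 19 mm behind it; z points along the fingers, y is the line along which they close (so a half turn about z gives the same grasp; the last joint's range is limited). The gripper opens to 85 mm and grips with 20 to 120 N. Pads are 22 mm wide; open, the fingers measure 114 mm over their backs; the gripper's body (76 mm by 85 mm) begins 54 mm behind the grasp point. The pads swing forward as they close: fully open they stand 13 mm farther back than shut.
Start: joints at [1.379, 0.507, -0.238, 1.5, 0.126, 1.149, -0.155], TCP at [182.759, -597.67, 207.075] pointing down, gripper open.
Joint ranges: [-3.08, 3.08], [-0.24, 2.05], [-1.43, 1.35], [0, 2.5], [-1.52, 4.66], [0.17, 1.96], [-2.89, 2.89]. Speed limits (rad/s): [2.39, 2.39, 3.14, 3.14, 3.14, 3.14, 3.14].

## Interface

Orientations are given as [roll, pitch, yaw] about the fixed x, y, z axes, in that order (R = Rz(yaw) Ry(pitch) Rx(roll)).
In Python, from cell import ctrl, optics, ticket gives the robot as it stands.
- The arm moves only by the shell command python3 -m handwheel 'ROWS' [FORCE]. ROWS is JSON, a list that holds one entry, the list of rows, each a list of 7 numbers: the turn, a rotation vector about the world's x, y, z as a fraction of full scale, then the shift along the world's x, y, z as a fraction of full scale, then the closure, from 0 (fully open) to 1 (shut). In form: [[[ax, ay, az, tx, ty, tz, hand], ...]]. A call has 1 to 12 rows; each row is the pose to reach, as a shift and turn from the pose commanded when the call began; what a row does not reach only later rows make up. Full scale, the value 1, is 0.5 m for a shift and 1.5 rad for a turn. A row lasts 1/10 s, in which the tool goes at most 50 mm and 8.59 degrees, less where a joint would pass 70% of its speed; a pose out of reach is approached as far as the arm can. A call with a number of a shift or a turn outside -1 to 1 is refused whole. A call with a gripper value outside its range is refused whole. The fingers move at their own pace and stop on an object; FORCE is the grip in N (left out, the last holds). Time passes only in rows, so rows that repeat a pose let the fingers close. It gives the time, the measured TCP pose, the force, the opening and the grip force at its end, in the units of the state.
- ctrl.read_state(): the state, without advancing time (a new reading comes with each control period).
- optics.snapshot(name): name is "scene" or "top"; returns a dict with "frame" (480x640x3 uint8, blue, green, red), "fx", "fy", "cx", "cy" (pixels), "rvec" (rotation vector, rad) and "tvec" (3), from world to camera coordinates, as OpenCV has them. Camera axes: x right, y down, z forward; pixel columns grow to the right and rows downward; lengths in mm; the calibration is good to about 2 mm. A picture is of the moment at which its call begins. There is no depth.
- ticket.job_done(): hands the job in; it is judged then, once.
The state is a dict: "time": time; "q": joint angles; "qd": joint speeds; "joint_efforts": joint torques, N m; "eef_pos": TCP position; "tool_rot": TCP orientation; "wrist_force": force on the tool from outside, world axes, zero at the start; "ft_torque": the same for the moment, N m; "grip_width": finger opening in mm; "grip_force": force on a finger pad.
Only numpy, scipy, OpenCV 4.12 (cv2) and the standard library are available. Lean on these libraries where they do the work, as an engineer would, in place of code of your own. Each camera call takes 0.05 s, during which the arm holds its last target. There are 200 camera calls.

## Working session

There is one attempt and no reset: what is moved stays moved. The work goes in short steps, Python scripts to look and compute and a shell command to move; the robot and the scene stay as the last step left them, time stands still between calls to the robot, and variables do not carry over. Pictures are saved under pics/ and viewed, at most 10 in all, crops included, and the job is handed in when it is done.

```bash
mkdir -p pics; ls; python3 - <<'E'
from cell import ctrl,optics
import cv2
s=ctrl.read_state();print(s)
for n in("scene","top"):
    d=optics.snapshot(n);cv2.imwrite(f"pics/{n}0.png",d["frame"]);print({k:v for k,v in d.items() if k!="frame"})
E
```

```text
pics
{'time': 0.0, 'q': array([ 1.37953088,  0.50836214, -0.23748597,  1.5011443 ,  0.12569545,
        1.14891034, -0.15477697]), 'qd': array([ 0.0004085 ,  0.00131065, -0.00101698,  0.00163216,  0.00081059,
        0.00075711,  0.0001265 ]), 'joint_efforts': array([ 9.97231814e-05, -6.20604873e+01, -2.18612708e+00, -2.49657387e+01,
        1.28769301e-02,  1.19093459e-02,  1.77439392e-05]), 'eef_pos': array([ 182.50912239, -597.17551179,  206.20932951]), 'tool_rot': array([-3.13975610e+00,  4.85567467e-05,  2.96771346e-01]), 'wrist_force': array([-0.11144886, -0.23139168, -0.4294064 ]), 'ft_torque': array([-0.02197588,  0.00102292, -0.06231858]), 'grip_force': 0.0, 'grip_width': 85.35396959049476}
{'fx': 533.8996346794612, 'fy': 533.8996346794612, 'cx': 314.17940892173385, 'cy': 246.55648349308723, 'rvec': array([ 2.03362038,  1.20980589, -0.52070163]), 'tvec': array([-271.40793925, -321.52326986, 1221.82078146])}
{'fx': 462.1407247777137, 'fy': 462.1407247777137, 'cx': 325.60317565023166, 'cy': 242.9006802642101, 'rvec': array([ 2.11865459, -2.15373075,  0.16102977]), 'tvec': array([  1.15400294, 611.39267331, 694.90422027])}
```

View pics/scene0.png

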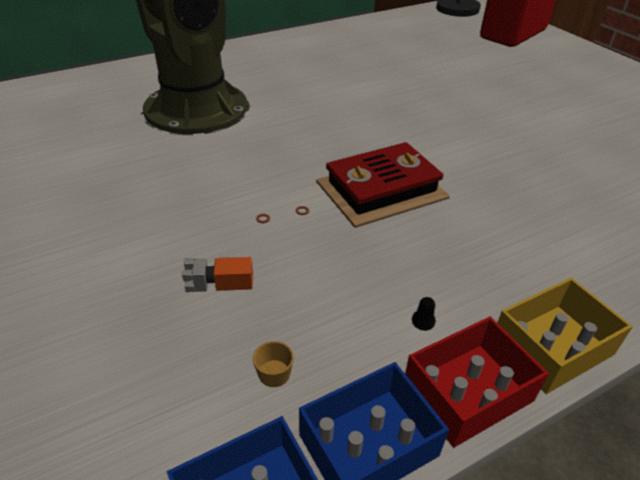

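View pics/top0.png

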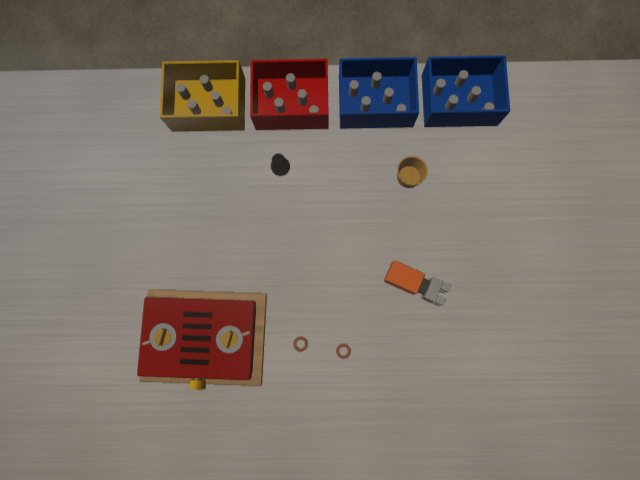

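The top view shows the key near pixel (418,283) with its handle towards image-left (+y). The housing is at (197,338), with screws at (163,337) and (229,340). The washers are at (301,344) and (343,351), the bowl at (412,172) and the boot at (280,165).

```bash
cat > h.py <<'E'
import numpy as np,cv2
from cell import ctrl,optics
def ray(d,px,z):
    R=cv2.Rodrigues(d["rvec"])[0];K=np.array([[d["fx"],0,d["cx"]],[0,d["fy"],d["cy"]],[0,0,1]])
    p=np.atleast_2d(px).astype(float);c=-R.T@d["tvec"]
    v=(R.T@np.linalg.inv(K)@np.c_[p,np.ones(len(p))].T).T
    return c+v*((z-c[2])/v[:,2])[:,None]
def hsv(d): return cv2.cvtColor(d["frame"],cv2.COLOR_BGR2HSV)
def mask(d,lo,hi,roi):
    m=cv2.inRange(hsv(d),np.array(lo),np.array(hi));o=np.zeros_like(m);x0,y0,x1,y1=roi;o[y0:y1,x0:x1]=m[y0:y1,x0:x1];return o
def big(m): return max(cv2.findContours(m,cv2.RETR_EXTERNAL,cv2.CHAIN_APPROX_NONE)[0],key=cv2.contourArea)[:,0]
def rect(pts):
    (c,s,a)=cv2.minAreaRect(pts[:,:2].astype(np.float32));return np.round(c,1),np.round(s,1),round(a,1)
E
python3 - <<'E'
from h import *
d=optics.snapshot("top");H=hsv(d)
for p in [(405,277),(435,290),(160,310),(163,337),(229,340),(220,332),(145,343)]: print(p,H[p[1],p[0]])
print("cam",-cv2.Rodrigues(d["rvec"])[0].T@d["tvec"])
o=big(mask(d,(5,180,120),(14,255,255),(370,250,470,315)));print("handle",rect(ray(d,o,36)))
r=mask(d,(0,150,60),(4,255,255),(120,280,280,400))|mask(d,(172,150,60),(180,255,255),(120,280,280,400))
print("cover",rect(ray(d,big(r),50)))
for roi in [(145,320,182,356),(211,322,248,358)]:
    b=mask(d,(15,130,120),(28,255,255),roi);c=big(b);w=ray(d,c,61);print("bar",rect(w),w[:,:2].mean(0))
x=cv2.resize(d["frame"][280:400,125:275],None,fx=5,fy=5,interpolation=2)
y=cv2.resize(d["frame"][250:315,375:465],None,fx=6,fy=6,interpolation=2)
cv2.imwrite("pics/c1.png",x[:600,:750])
cv2.imwrite("pics/c2.png",y)
E
```

```text
(405, 277) [ 10 193 169]
(435, 290) [ 24  21 121]
(160, 310) [  2 189 112]
(163, 337) [ 16 137  52]
(229, 340) [ 17 161  79]
(220, 332) [ 30  17 121]
(145, 343) [ 23  45 129]
cam [494.80429312 -13.07872451 782.10732417]
handle (array([ 556.2, -135.5]), array([54.1, 34. ]), 64.7)
cover (array([464.9, 195. ]), array([173.9, 120.5]), 86.9)
bar (array([468.9, 251.7]), array([10.1, 23.1]), 75.8) [468.52281331 250.62920008]
bar (array([464.2, 148.4]), array([11.2, 23.2]), 76.6) [463.49236043 147.25567282]
```

View pics/c1.png

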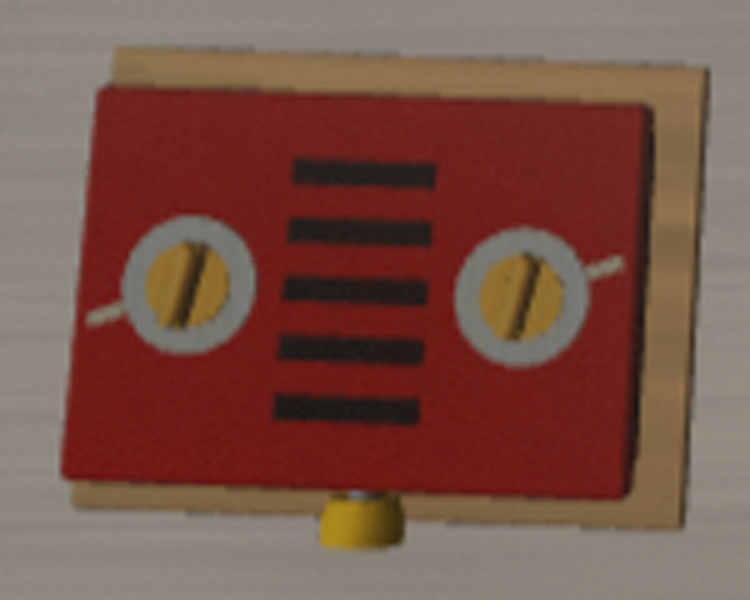

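View pics/c2.png

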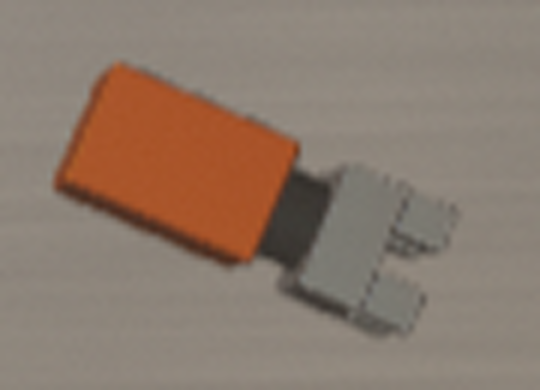

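```bash
cat >> h.py <<'E'
from scipy.spatial.transform import Rotation as Ro
def plan(p,R,name=""):
    s=ctrl.read_state();R0=Ro.from_euler("xyz",s["tool_rot"])
    print(name,"turn",np.round((Ro.from_matrix(R)*R0.inv()).as_rotvec()/1.5,4),"shift",np.round((np.array(p)-s["eef_pos"])/500,4),"t",round(s["time"],2))
def tool(yaw_x,tilt):
    """tool x heading yaw_x (deg) when down; then tilted so tool z leans towards -heading by tilt deg (negative: towards +heading)"""
    a,t=np.radians([yaw_x,tilt]);h=np.array([np.cos(a),np.sin(a),0]);z=-h*np.sin(t)-np.array([0,0,1])*np.cos(t)
    y=np.array([np.sin(a),-np.cos(a),0]);return np.c_[np.cross(y,z),y,z]
E
python3 - <<'E'
from h import *
d=optics.snapshot("top")
g=mask(d,(0,0,115),(179,45,255),(375,250,470,315))
# ring centres: fit ellipse to brass+ring = non-red region inside cover
for n,roi in (("a",(141,318,185,358)),("b",(207,318,251,362))):
    m=mask(d,(0,0,0),(179,255,255),roi)&~(mask(d,(0,150,40),(5,255,255),roi)|mask(d,(172,150,40),(180,255,255),roi))
    m=cv2.morphologyEx(m,cv2.MORPH_OPEN,np.ones((7,7),np.uint8));c=big(m)
    w=ray(d,c,50);print(n,cv2.fitEllipse(w[:,:2].astype(np.float32)))
off=np.array([125,280])
for n,p in (("a",[(180,325),(200,245)]),("b",[(515,335),(530,255)])):
    w=ray(d,np.array(p)/5+off,61);v=w[1]-w[0];print(n,w[:,:2].round(1).tolist(),np.degrees(np.arctan2(v[1],v[0])))
print("knob/loose",ray(d,[(301,344),(343,351),(412,180),(280,168)],0)[:,:2].round())
# scene check
s=optics.snapshot("scene");o=big(mask(s,(3,180,100),(16,255,255),(170,240,270,300)));c=o.mean(0)
print("scene handle",ray(s,[c],27))
h=np.array([np.cos(np.radians(64.7)),np.sin(np.radians(64.7)),0])
foot=np.array([556.2,-135.5,0])-72.5*h;R=tool(64.7,20)
G=foot+75*h
for z in(120,7):
    T=G+19*R[:,2];T[2]=z;print(T);plan(T,R,str(z))
E
```

```text
a ((467.64788818359375, 248.0089874267578), (41.55647277832031, 42.305545806884766), 90.87704467773438)
b ((462.35943603515625, 143.71861267089844), (41.347599029541016, 41.8640022277832), 171.41055297851562)
a [[455.4, 245.5], [479.4, 240.3]] -12.230913245161192
b [[450.8, 142.7], [474.8, 138.5]] -9.93633123058113
knob/loose [[ 450.   35.]
 [ 438.  -34.]
 [ 728. -161.]
 [ 754.   70.]]
scene handle [[ 559.97470475 -131.93584936   27.        ]]
[ 554.4912597  -139.11486805  120.        ]
120 turn [-0.1571  0.1808  0.5493] shift [ 0.7436  0.9167 -0.1733] t 0.25
[ 554.4912597  -139.11486805    7.        ]
7 turn [-0.1571  0.1808  0.5493] shift [ 0.7436  0.9167 -0.3993] t 0.25
```

```bash
python3 -m handwheel '[[[-0.157,0.181,0.549,0.744,0.917,-0.1,0],[-0.157,0.181,0.549,0.744,0.917,-0.1,0],[-0.157,0.181,0.549,0.744,0.917,-0.1,0],[-0.157,0.181,0.549,0.744,0.917,-0.1,0],[-0.157,0.181,0.549,0.744,0.917,-0.1,0],[-0.157,0.181,0.549,0.744,0.917,-0.1,0],[-0.157,0.181,0.549,0.744,0.917,-0.1,0],[-0.157,0.181,0.549,0.744,0.917,-0.1,0],[-0.157,0.181,0.549,0.744,0.917,-0.1,0],[-0.157,0.181,0.549,0.744,0.917,-0.1,0],[-0.157,0.181,0.549,0.744,0.917,-0.1,0],[-0.157,0.181,0.549,0.744,0.917,-0.1,0]]]' 100
python3 -m handwheel '[[[0,0,0,0,0,0,0],[0,0,0,0,0,0,0]]]'
python3 - <<'E'
from h import *
R=tool(64.7,20);print(ctrl.read_state()["q"].round(2))
for z in(80,7): plan([554.5,-139.1,z],R,z)
E
```

```text
time: 1.45
eef_pos: [556.3, -136.5, 156.7]
tool_rot: [3.141, 0.348, 1.13]
wrist_force: [1.2, -1.4, 0.4]
grip_width: 85.5
grip_force: 0.0
time: 1.65
eef_pos: [555.1, -138.1, 156.5]
tool_rot: [-3.141, 0.349, 1.132]
wrist_force: [-0.7, -0.5, -0.2]
grip_width: 85.2
grip_force: 0.0
[ 0.26  0.57 -0.44  1.64  0.56  1.24 -0.83]
80 turn [-0.     -0.0004 -0.0014] shift [-0.0011 -0.0021 -0.1529] t 1.65
7 turn [-0.     -0.0004 -0.0014] shift [-0.0011 -0.0021 -0.2989] t 1.65
```

```bash
python3 -m handwheel '[[[0,0,0,0,0,-0.1,0],[0,0,0,0,0,-0.18,0],[0,0,0,0,0,-0.25,0],[0,0,0,0,0,-0.299,0],[0,0,0,0,0,-0.299,0],[0,0,0,0,0,-0.299,0.7],[0,0,0,0,0,-0.299,0.7],[0,0,0,0,0,-0.299,0.8],[0,0,0,0,0,-0.299,1],[0,0,0,0,0,-0.299,1],[0,0,0,0,0,-0.299,1],[0,0,0,0,0,-0.299,1]]]' 100
python3 -m handwheel '[[[0,0,0,0,0,0,1],[0,0,0,0,0,0,1],[0,0,0,0,0,0.06,1],[0,0,0,0,0,0.12,1],[0,0,0,0,0,0.2,1],[0,0,0,0,0,0.24,1],[0,0,0,0,0,0.24,1],[0,0,0,0,0,0.24,1]]]' 100
python3 - <<'E'
from h import *
R=tool(64.7,-70);s=ctrl.read_state()
plan(s["eef_pos"],R)
cv2.imwrite("pics/s1.png",optics.snapshot("scene")["frame"][180:340,120:340].repeat(3,0).repeat(3,1))
E
```

```text
time: 2.85
eef_pos: [555.7, -139.2, 9.7]
tool_rot: [3.138, 0.349, 1.128]
wrist_force: [-0.7, 1.3, 9.9]
grip_width: 31.7
grip_force: 98.4
time: 3.65
eef_pos: [554.7, -139.2, 127.8]
tool_rot: [3.14, 0.349, 1.128]
wrist_force: [0.3, 0.3, -2.9]
grip_width: 31.1
grip_force: 99.4
 turn [ 0.9468 -0.447   0.001 ] shift [0. 0. 0.] t 3.65
```

View pics/s1.png

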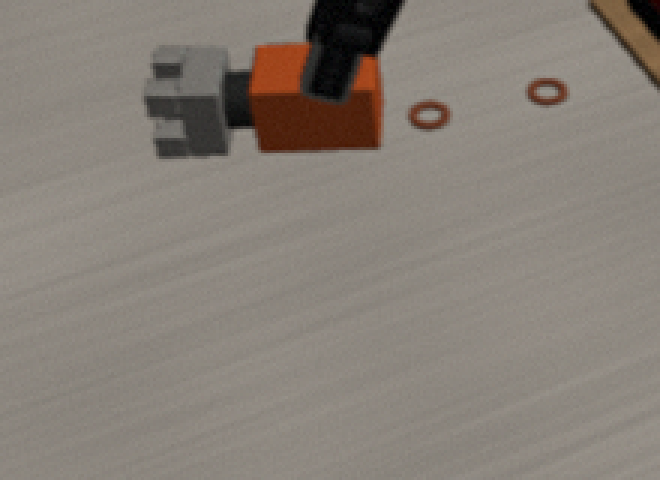

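The key is held level by its handle, with the foot in the crop at (190,100). Next I tip it upright.

```bash
python3 -m handwheel '[[[0.947,-0.447,0,0,0,0.05,1],[0.947,-0.447,0,0,0,0.05,1],[0.947,-0.447,0,0,0,0.05,1],[0.947,-0.447,0,0,0,0.05,1],[0.947,-0.447,0,0,0,0.05,1],[0.947,-0.447,0,0,0,0.05,1],[0.947,-0.447,0,0,0,0.05,1],[0.947,-0.447,0,0,0,0.05,1],[0.947,-0.447,0,0,0,0.05,1],[0.947,-0.447,0,0,0,0.05,1],[0.947,-0.447,0,0,0,0.05,1],[0.947,-0.447,0,0,0,0.05,1]]]'
python3 -m handwheel '[[[0,0,0,0,0,0,1],[0,0,0,0,0,0,1]]]'
python3 - <<'E'
from h import *
s=ctrl.read_state();print(s["q"].round(2))
plan([s["eef_pos"][0],s["eef_pos"][1],69],tool(64.7,-70))
d=optics.snapshot("scene");cv2.imwrite("pics/s2.png",d["frame"][150:350,80:350].repeat(2,0).repeat(2,1))
E
```

```text
time: 4.9
eef_pos: [553.3, -140.7, 147.7]
tool_rot: [-3.115, -1.226, 1.1]
wrist_force: [-0.6, 0.8, -1.5]
grip_width: 31.4
grip_force: 100.9
time: 5.1
eef_pos: [555.0, -137.9, 153.7]
tool_rot: [3.139, -1.219, 1.134]
wrist_force: [-0.5, 0.3, -1.0]
grip_width: 31.4
grip_force: 100.8
[ 1.42  1.16 -1.16  1.79 -0.27  0.85  0.32]
 turn [ 0.0017 -0.0001 -0.0015] shift [ 0.      0.     -0.1693] t 5.1
```

View pics/s2.png

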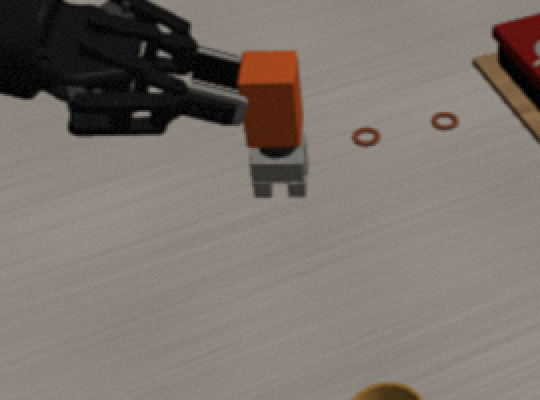

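```bash
python3 -m handwheel '[[[0,0,0,0,0,-0.06,1],[0,0,0,0,0,-0.12,1],[0,0,0,0,0,-0.15,1],[0,0,0,0,0,-0.155,1],[0,0,0,0,0,-0.158,1],[0,0,0,0,0,-0.161,1],[0,0,0,0,0,-0.161,1]]]'
python3 -m handwheel '[[[0,0,0,0,0,-0.003,1],[0,0,0,0,0,-0.006,1],[0,0,0,0,0,-0.006,1]]]'
```

```text
time: 5.85
eef_pos: [555.1, -139.3, 73.1]
tool_rot: [3.14, -1.221, 1.131]
wrist_force: [-1.2, 0.3, -1.2]
grip_width: 31.3
grip_force: 100.8
time: 6.15
eef_pos: [554.8, -139.3, 69.2]
tool_rot: [-3.14, -1.222, 1.127]
wrist_force: [0.8, 0.4, -0.5]
grip_width: 30.9
grip_force: 100.9
```

```bash
python3 -m handwheel '[[[0,0,0,0,0,-0.003,1],[0,0,0,0,0,-0.004,1],[0,0,0,0,0,-0.004,1]]]'
python3 -m handwheel '[[[0,0,0,0,0,-0.002,1],[0,0,0,0,0,-0.004,1],[0,0,0,0,0,-0.004,1]]]'
```

```text
time: 6.45
eef_pos: [555.0, -138.7, 69.2]
tool_rot: [3.141, -1.225, 1.13]
wrist_force: [-2.9, -1.8, 7.1]
grip_width: 31.4
grip_force: 101.9
time: 6.75
eef_pos: [555.2, -138.3, 69.3]
tool_rot: [3.139, -1.227, 1.133]
wrist_force: [-5.1, -5.0, 16.3]
grip_width: 31.6
grip_force: 102.7
```

```bash
python3 -m handwheel '[[[0,0,0,0,0,0.004,1],[0,0,0,0,0,0.004,0.6],[0,0,0,0,0,0.004,0.3],[0,0,0,0,0,0.004,0],[0,0,0,0,0,0.004,0],[0,0,0,0,0,0.004,0]]]'
python3 -m handwheel '[[[0,0,0,-0.02,-0.04,0.016,0],[0,0,0,-0.05,-0.1,0.04,0],[0,0,0,-0.1,-0.2,0.08,0],[0,0,0,-0.12,-0.25,0.2,0],[0,0,0,-0.12,-0.25,0.3,0],[0,0,0,-0.12,-0.25,0.3,0]]]'
python3 - <<'E'
from h import *
d=optics.snapshot("top");o=big(mask(d,(3,150,100),(16,255,255),(350,230,480,330)));
ri=rect(o);w=ray(d,o,100);print(ri,rect(w))
cv2.imwrite("pics/t3.png",cv2.resize(d["frame"][230:330,360:480],None,fx=5,fy=5))
plan([540,-150,240],tool(64.7,0));print(ctrl.read_state()["grip_width"])
E
```

```text
time: 7.35
eef_pos: [554.7, -139.1, 66.8]
tool_rot: [-3.138, -1.222, 1.126]
wrist_force: [0.2, 0.5, 0.1]
grip_width: 85.4
grip_force: 0.0
time: 7.95
eef_pos: [495.5, -265.5, 221.6]
tool_rot: [3.131, -1.221, 1.138]
wrist_force: [0.1, 0.8, 0.1]
grip_width: 85.1
grip_force: 0.0
(array([418.2, 277.1]), array([27.9, 25.6]), 21.8) (array([ 549.5, -144.7]), array([40.6, 38.4]), 65.6)
 turn [-0.734   0.3512 -0.0015] shift [0.0883 0.2305 0.0334] t 8.0
84.8473482924075
```

View pics/t3.png

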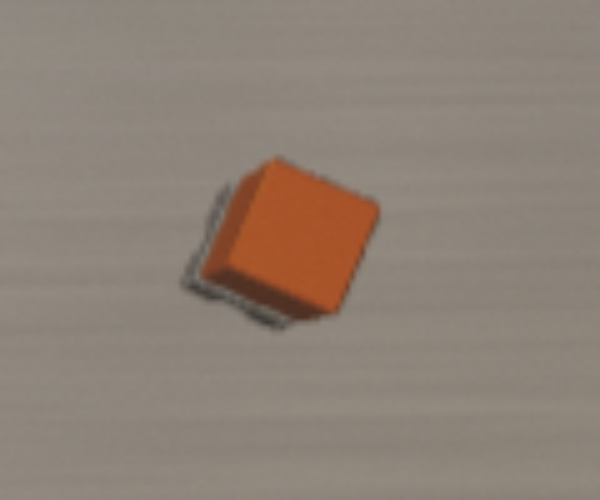

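The key is standing. Its top face has crop corners at about (277,160), (378,207), (335,312) and (230,268).

```bash
python3 - <<'E'
from h import *
d=optics.snapshot("top")
c=np.array([(277,160),(378,207),(335,312),(230,268)])/5+[360,230]
w=ray(d,c-0.4,100)[:,:2];print(w.round(1),w.mean(0),[np.linalg.norm(w[i]-w[i-1]).round(1) for i in range(4)],[np.degrees(np.arctan2(*(w[i]-w[i-1])[::-1])).round(1) for i in range(4)])
# ground truth for side: foot corners
p=w.mean(0)
for z in(220,55): plan([*p,z],tool(65,0),z)
E
```

```text
[[ 572.8 -141.3]
 [ 558.3 -170.4]
 [ 527.7 -156.2]
 [ 541.  -126. ]] [ 549.9451429  -148.45766438] [np.float64(35.2), np.float64(32.5), np.float64(33.8), np.float64(33.0)] [np.float64(-25.7), np.float64(-116.4), np.float64(155.1), np.float64(66.1)]
220 turn [-0.735   0.3478  0.0018] shift [ 0.1089  0.2324 -0.0005] t 8.05
55 turn [-0.735   0.3478  0.0018] shift [ 0.1089  0.2324 -0.3305] t 8.05
```

```bash
python3 -m handwheel '[[[-0.735,0.348,0.002,0.11,0.234,0.03,0],[-0.735,0.348,0.002,0.11,0.234,0.03,0],[-0.735,0.348,0.002,0.11,0.234,0.03,0],[-0.735,0.348,0.002,0.11,0.234,0.03,0],[-0.735,0.348,0.002,0.11,0.234,0.03,0],[-0.735,0.348,0.002,0.11,0.234,0.03,0],[-0.735,0.348,0.002,0.11,0.234,0.03,0],[-0.735,0.348,0.002,0.11,0.234,0.03,0],[-0.735,0.348,0.002,0.11,0.234,0.03,0],[-0.735,0.348,0.002,0.11,0.234,0.03,0],[-0.735,0.348,0.002,0.11,0.234,0.03,0]]]'
python3 -m handwheel '[[[0,0,0,0,0,0,0],[0,0,0,0,0,0,0]]]'
python3 - <<'E'
from h import *
print(ctrl.read_state()["q"].round(2));plan([550.5,-147.4,55],tool(65.3,0))
E
```

```text
time: 9.15
eef_pos: [548.9, -148.2, 230.7]
tool_rot: [-3.137, -0.002, 1.13]
wrist_force: [-0.1, 0.1, 0.1]
grip_width: 85.4
grip_force: 0.0
time: 9.35
eef_pos: [549.0, -149.4, 231.4]
tool_rot: [-3.138, -0.002, 1.127]
wrist_force: [0.3, -0.6, 0.1]
grip_width: 84.9
grip_force: 0.0
[ 0.68  0.46 -0.71  1.61  0.31  1.19 -0.54]
 turn [-0.0023 -0.0017  0.0087] shift [ 0.0031  0.004  -0.3527] t 9.35
```

```bash
python3 -m handwheel '[[[0,0,0.008,0.003,0.004,-0.1,0],[0,0,0.008,0.003,0.004,-0.2,0],[0,0,0.008,0.003,0.004,-0.29,0],[0,0,0.008,0.003,0.004,-0.352,0],[0,0,0.008,0.003,0.004,-0.352,0],[0,0,0.008,0.003,0.004,-0.352,0.4],[0,0,0.008,0.003,0.004,-0.352,0.6],[0,0,0.008,0.003,0.004,-0.352,0.8],[0,0,0.008,0.003,0.004,-0.352,1],[0,0,0.008,0.003,0.004,-0.352,1],[0,0,0.008,0.003,0.004,-0.352,1],[0,0,0.008,0.003,0.004,-0.352,1]]]' 100
python3 -m handwheel '[[[0,0,0,0,0,0,1],[0,0,0,0,0,0,1],[0,0,0,0,0,0.05,1],[0,0,0,0,0,0.15,1],[0,0,0,0,0,0.25,1],[0,0,0,0,0,0.25,1],[0,0,0,0,0,0.25,1]]]' 100
python3 - <<'E'
from h import *
print(ctrl.read_state()["q"].round(2))
for n,p,a in(("a",(467.6,247.5),-12.2),("b",(462.2,143.4),-9.9)): plan([*p,180],tool(a+90,0),n)
d=optics.snapshot("scene");cv2.imwrite("pics/s4.png",d["frame"][150:350,80:350].repeat(2,0).repeat(2,1))
E
```

```text
time: 10.55
eef_pos: [552.6, -145.3, 58.3]
tool_rot: [3.14, -0.002, 1.142]
wrist_force: [-0.7, -0.1, 8.7]
grip_width: 34.1
grip_force: 100.5
time: 11.25
eef_pos: [551.9, -145.4, 182.8]
tool_rot: [3.14, -0.002, 1.142]
wrist_force: [-0.9, -0.8, -2.0]
grip_width: 33.5
grip_force: 100.2
[ 0.66  0.5  -0.7   1.68  0.36  1.08 -0.57]
a turn [-0.0008  0.0011  0.1438] shift [-0.1685  0.7858 -0.0056] t 11.25
b turn [-0.0008  0.001   0.1706] shift [-0.1793  0.5776 -0.0056] t 11.25
```

View pics/s4.png

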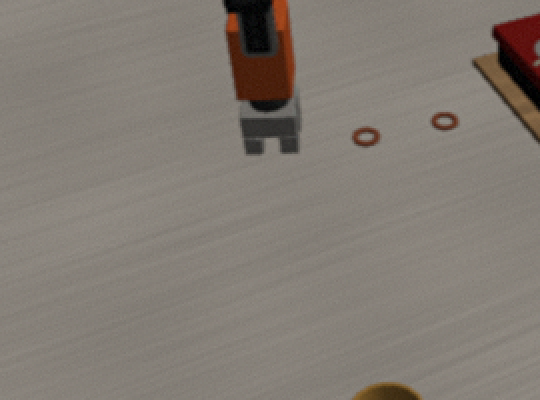

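```bash
python3 -m handwheel '[[[0,0,0.171,-0.179,0.578,-0.05,1],[0,0,0.171,-0.179,0.578,-0.05,1],[0,0,0.171,-0.179,0.578,-0.05,1],[0,0,0.171,-0.179,0.578,-0.05,1],[0,0,0.171,-0.179,0.578,-0.05,1],[0,0,0.171,-0.179,0.578,-0.05,1],[0,0,0.171,-0.179,0.578,-0.05,1],[0,0,0.171,-0.179,0.578,-0.05,1],[0,0,0.171,-0.179,0.578,-0.05,1],[0,0,0.171,-0.179,0.578,-0.05,1]]]'
python3 - <<'E'
from h import *
print(ctrl.read_state()["q"].round(2));plan([462.2,143.4,140],tool(80.1,0))
a=optics.snapshot("scene")["frame"];b=optics.snapshot("top")["frame"]
x=cv2.resize(a[70:230,300:460],(400,400),interpolation=2);y=cv2.resize(b[270:400,170:300],(400,400),interpolation=2)
cv2.imwrite("pics/st5.png",np.hstack([x,y]))
E
```

```text
time: 12.3
eef_pos: [462.0, 141.9, 155.4]
tool_rot: [-3.138, -0.001, 1.396]
wrist_force: [-0.0, 0.2, -1.6]
grip_width: 33.7
grip_force: 100.3
[ 0.21  0.43 -0.8   1.93  0.37  0.94 -0.94]
 turn [-0.0008 -0.0022  0.0012] shift [ 0.0004  0.0029 -0.0309] t 12.3
```

View pics/st5.png

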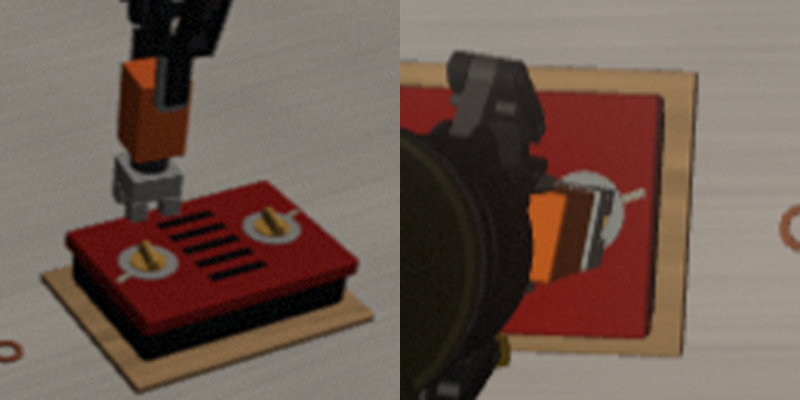

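The scene half shows the key upright above screw b. In the top half, the -y edge of the handle's top face runs from about crop (568,192) to (553,280).

```bash
python3 - <<'E'
from h import *
d=optics.snapshot("top");s=ctrl.read_state();p=s["eef_pos"];print(p)
H=hsv(d);print(H[345,212:236].tolist())
roi=(205,325,245,370);m=mask(d,(3,150,120),(18,255,255),roi)
pts=[]
for v in range(336,358):
    u=np.where(m[v])[0]
    if len(u): pts.append((u.max()+0.5,v))
w=ray(d,np.array(pts),p[2]-57.5+100)
t=Ro.from_euler("xyz",s["tool_rot"]).as_matrix()[:,0];print(t)
e=(w-p)@t;print("edge along tool x rel TCP (want -18):",e.round(1))
E
```

```text
[462.09044309 142.54958809 155.85944743]
[[10, 165, 54], [11, 211, 173], [11, 216, 181], [11, 213, 181], [11, 213, 180], [11, 213, 181], [11, 213, 181], [11, 213, 181], [11, 210, 181], [10, 207, 128], [10, 188, 72], [8, 167, 64], [11, 175, 64], [10, 174, 63], [10, 179, 64], [11, 190, 63], [11, 182, 63], [8, 163, 64], [12, 141, 76], [21, 20, 127], [18, 24, 106], [14, 48, 59], [11, 55, 51], [23, 38, 106]]
[0.17331715 0.98486507 0.00140079]
edge along tool x rel TCP (want -18): [-21.4 -20.5 -20.7 -20.9 -21.2 -20.2 -20.4 -20.6 -20.9 -21.1 -20.1 -20.3
 -20.6 -20.8 -21.  -20.  -20.3 -20.5 -20.7 -19.8 -20.  -20.2]
```

```bash
python3 -m handwheel '[[[0,0,0,0.001,0.0066,-0.03,1],[0,0,0,0.001,0.0066,-0.062,1],[0,0,0,0.001,0.0066,-0.07,1],[0,0,0,0.001,0.0066,-0.076,1],[0,0,0,0.001,0.0066,-0.082,1],[0,0,0,0.001,0.0066,-0.086,1],[0,0,0,0.001,0.0066,-0.086,1]]]' 100
```

```text
time: 13.15
eef_pos: [462.4, 147.1, 113.2]
tool_rot: [-3.139, -0.002, 1.399]
wrist_force: [0.1, 0.1, -1.2]
grip_width: 33.9
grip_force: 100.3
```

```bash
python3 -m handwheel '[[[0,0,0,0,0,-0.004,1],[0,0,0,0,0,-0.008,1],[0,0,0,0,0,-0.01,1],[0,0,0,0,0,-0.01,1]]]' 100
python3 -m handwheel '[[[0,0,0,0,0,-0.002,1],[0,0,0,0,0,-0.003,1]]]' 100
```

```text
time: 13.55
eef_pos: [462.3, 147.2, 108.3]
tool_rot: [-3.139, -0.002, 1.399]
wrist_force: [-0.3, 0.3, 2.6]
grip_width: 33.5
grip_force: 100.9
time: 13.75
eef_pos: [462.4, 147.6, 108.2]
tool_rot: [-3.141, -0.001, 1.399]
wrist_force: [-7.7, -2.4, 25.7]
grip_width: 33.9
grip_force: 103.8
```

```bash
python3 -m handwheel '[[[0,0,0,0,0,0.004,1],[0,0,-0.08,0.0002,-0.0005,0.004,1],[0,0,-0.16,0.0005,-0.001,0.004,1],[0,0,-0.24,0.001,-0.0015,0.004,1],[0,0,-0.32,0.0015,-0.002,0.004,1],[0,0,-0.4,0.002,-0.0025,0.004,1],[0,0,-0.48,0.0025,-0.003,0.004,1],[0,0,-0.56,0.003,-0.0035,0.004,1],[0,0,-0.64,0.0035,-0.004,0.004,1],[0,0,-0.64,0.0035,-0.004,0.004,1]]]' 100
python3 - <<'E'
from cell import ctrl
s=ctrl.read_state();print(s["ft_torque"].round(3),s["q"].round(2))
E
```

```text
time: 14.75
eef_pos: [463.9, 145.9, 108.5]
tool_rot: [-3.139, -0.002, 0.438]
wrist_force: [-0.5, 1.8, -1.0]
grip_width: 33.8
grip_force: 100.2
[0.6   0.056 0.022] [-0.01  0.43 -0.48  1.99  0.28  0.77 -1.79]
```

```bash
python3 -m handwheel '[[[0,0,-0.06,0.0004,-0.0004,0,1],[0,0,-0.12,0.0008,-0.0006,0,1],[0,0,-0.14,0.001,-0.001,0,1]]]' 100
python3 -c '
from cell import ctrl
s=ctrl.read_state();print(s["ft_torque"].round(3))'
python3 -m handwheel '[[[0,0,-0.03,0.0002,-0.0002,0,1],[0,0,-0.06,0.0004,-0.0004,0,1]]]' 100
python3 -c '
from cell import ctrl
s=ctrl.read_state();print(s["ft_torque"].round(3))'
```

```text
time: 15.05
eef_pos: [464.4, 145.4, 108.5]
tool_rot: [-3.138, -0.002, 0.23]
wrist_force: [-1.2, 3.8, -2.9]
grip_width: 33.9
grip_force: 100.2
[0.999 0.201 0.108]
time: 15.25
eef_pos: [464.5, 145.2, 108.5]
tool_rot: [-3.138, -0.002, 0.142]
wrist_force: [-1.1, 2.2, -2.7]
grip_width: 33.7
grip_force: 100.2
[1.036 0.303 0.162]
```

```bash
for i in 1; do python3 -m handwheel '[[[0,0,-0.03,0,0,0,1],[0,0,-0.06,0,0,0,1],[0,0,-0.06,0,0,0,1]]]' 100; done
python3 -c '
from cell import ctrl
s=ctrl.read_state();print(s["ft_torque"].round(3))'
python3 -m handwheel '[[[0,0,-0.03,0,0,0,1],[0,0,-0.06,0,0,0,1],[0,0,-0.06,0,0,0,1]]]' 100
python3 -c '
from cell import ctrl
s=ctrl.read_state();print(s["ft_torque"].round(3))'
```

```text
time: 15.55
eef_pos: [464.6, 145.0, 108.5]
tool_rot: [-3.139, -0.002, 0.054]
wrist_force: [-0.6, 2.2, -2.0]
grip_width: 33.8
grip_force: 100.2
[0.708 0.161 0.693]
time: 15.85
eef_pos: [464.5, 144.9, 108.5]
tool_rot: [-3.139, -0.002, -0.035]
wrist_force: [-0.6, 2.7, -2.0]
grip_width: 33.2
grip_force: 100.4
[0.548 0.046 1.786]
```

```bash
python3 -m handwheel '[[[0,0,0.05,0,0,0,1],[0,0,0.1,0,0,0,1],[0,0,0.1,0,0,0,1]]]' 100
python3 -c '
from cell import ctrl
s=ctrl.read_state();print(s["ft_torque"].round(3))'
python3 -m handwheel '[[[0,0,0,0,0,0.015,1],[0,0,0,0,0,0.05,1],[0,0,0,0,0,0.09,1],[0,0,0,0,0,0.1,1],[0,0,0,0,0,0.1,1]]]' 100
python3 - <<'E'
from h import *
d=optics.snapshot("scene");cv2.imwrite("pics/s6.png",cv2.resize(d["frame"][70:230,300:460],(600,600),interpolation=2))
t=optics.snapshot("top");np.save("t6.npy",t["frame"])
plan([467.6,247.5,158],tool(77.8,0),"a")
E
```

```text
time: 16.15
eef_pos: [464.7, 144.6, 108.5]
tool_rot: [-3.138, -0.002, 0.112]
wrist_force: [-1.8, 2.3, -2.0]
grip_width: 33.9
grip_force: 100.3
[0.934 0.239 0.356]
time: 16.65
eef_pos: [465.4, 143.9, 159.4]
tool_rot: [-3.139, -0.004, 0.107]
wrist_force: [0.1, -0.3, -2.0]
grip_width: 34.0
grip_force: 102.2
a turn [-1.600e-03 -3.000e-04  8.333e-01] shift [ 0.0063  0.2073 -0.0003] t 16.75
```

View pics/s6.png

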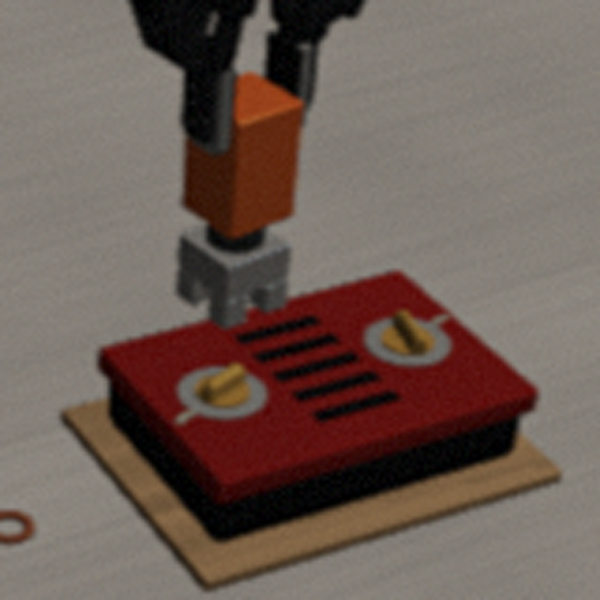

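In the scene crop, bar b at (225,383) now points at its white mark at (185,415). Bar a at (405,330) is still slack. Next I go to screw a.

```bash
python3 -m handwheel '[[[0,0,0.833,0.007,0.2138,0,1],[0,0,0.833,0.007,0.2138,0,1],[0,0,0.833,0.007,0.2138,0,1],[0,0,0.833,0.007,0.2138,0,1],[0,0,0.833,0.007,0.2138,0,1],[0,0,0.833,0.007,0.2138,0,1],[0,0,0.833,0.007,0.2138,0,1],[0,0,0.833,0.007,0.2138,0,1],[0,0,0.833,0.007,0.2138,0,1],[0,0,0.833,0.007,0.2138,0,1],[0,0,0.833,0.007,0.2138,0,1],[0,0,0.833,0.007,0.2138,0,1]]]'
python3 - <<'E'
from h import *
d=optics.snapshot("top");s=ctrl.read_state();p=s["eef_pos"];print(p,s["tool_rot"])
m=mask(d,(3,150,120),(18,255,255),(120,320,200,375))
r=np.where(m.sum(1)>255*2)[0];print(r.min(),r.max())
pts=np.array([(np.where(m[v])[0].max()+.5,v) for v in range(r.min()+2,r.max()-1)])
w=ray(d,pts,p[2]+42.5);t=Ro.from_euler("xyz",s["tool_rot"]).as_matrix()
e=(w-p)@t[:,0];f=(w-p)@t[:,1];print(e.round(1),f.round(1),np.degrees(np.arctan(np.polyfit(f,e,1)[0])))
E
```

```text
time: 17.95
eef_pos: [468.1, 251.2, 158.2]
tool_rot: [-3.139, -0.001, 1.357]
wrist_force: [-0.2, 0.4, -1.2]
grip_width: 33.9
grip_force: 102.3
[468.10180066 251.27300878 158.33986186] [-3.13888325e+00 -1.45972648e-03  1.35735582e+00]
330 357
[-20.6 -20.9 -21.3 -20.4 -20.7 -21.  -20.1 -20.4 -20.7 -21.  -52.9 -20.4
 -20.8 -19.9 -20.2 -20.5 -20.8 -19.9 -20.2 -20.5 -19.6 -20.  -20.3 -20.6] [ 15.8  14.6  13.5  12.   10.9   9.7   8.3   7.1   5.9   4.7   9.9   2.2
   1.   -0.4  -1.6  -2.8  -3.9  -5.3  -6.5  -7.7  -9.1 -10.2 -11.4 -12.6] -9.485746297327738
```

```bash
python3 -m handwheel '[[[0,0,0,0,0,-0.03,1],[0,0,0,0,0,-0.065,1],[0,0,0,0,0,-0.074,1],[0,0,0,0,0,-0.08,1],[0,0,0,0,0,-0.086,1],[0,0,0,0,0,-0.091,1],[0,0,0,0,0,-0.091,1]]]' 100
python3 -m handwheel '[[[0,0,0,0,0,-0.004,1],[0,0,0,0,0,-0.008,1],[0,0,0,0,0,-0.009,1],[0,0,0,0,0,-0.009,1]]]' 100
```

```text
time: 18.7
eef_pos: [468.3, 251.4, 113.2]
tool_rot: [-3.139, -0.002, 1.358]
wrist_force: [0.6, -0.2, -1.8]
grip_width: 33.7
grip_force: 102.1
time: 19.1
eef_pos: [468.2, 251.3, 108.5]
tool_rot: [-3.139, -0.002, 1.358]
wrist_force: [0.3, -0.6, -1.4]
grip_width: 33.9
grip_force: 102.4
```

```bash
python3 -m handwheel '[[[0,0,-0.08,0.0002,-0.0005,0,1],[0,0,-0.16,0.0005,-0.001,0,1],[0,0,-0.24,0.001,-0.0015,0,1],[0,0,-0.32,0.0015,-0.002,0,1],[0,0,-0.4,0.002,-0.0025,0,1],[0,0,-0.48,0.0025,-0.003,0,1],[0,0,-0.56,0.003,-0.0035,0,1],[0,0,-0.64,0.0035,-0.004,0,1],[0,0,-0.72,0.004,-0.0045,0,1],[0,0,-0.78,0.0045,-0.005,0,1],[0,0,-0.82,0.0045,-0.005,0,1],[0,0,-0.82,0.0045,-0.005,0,1]]]' 100
python3 -c '
from cell import ctrl
s=ctrl.read_state();print(s["ft_torque"].round(3))'
python3 -m handwheel '[[[0,0,-0.03,0,0,0,1],[0,0,-0.06,0,0,0,1],[0,0,-0.06,0,0,0,1]]]' 100
python3 -c '
from cell import ctrl
s=ctrl.read_state();print(s["ft_torque"].round(3))'
```

```text
time: 20.3
eef_pos: [469.9, 249.0, 108.5]
tool_rot: [-3.139, -0.001, 0.129]
wrist_force: [-1.8, -0.2, -1.2]
grip_width: 33.4
grip_force: 102.1
[0.013 0.343 0.136]
time: 20.6
eef_pos: [470.0, 248.7, 108.5]
tool_rot: [-3.14, -0.001, 0.042]
wrist_force: [-2.8, -0.5, -0.5]
grip_width: 33.7
grip_force: 102.2
[-0.412  0.397  0.946]
```

```bash
python3 -m handwheel '[[[0,0,-0.03,0,0,0,1],[0,0,-0.05,0,0,0,1],[0,0,-0.05,0,0,0,1]]]' 100
python3 -c '
from cell import ctrl
s=ctrl.read_state();print(s["ft_torque"].round(3))'
python3 -m handwheel '[[[0,0,0.05,0,0,0,1],[0,0,0.09,0,0,0,1],[0,0,0.09,0,0,0,1],[0,0,0.09,0,0,0.015,1],[0,0,0.09,0,0,0.05,1],[0,0,0.09,0,0,0.1,1],[0,0,0.09,0,0,0.14,1],[0,0,0.09,0,0,0.14,1]]]' 100
python3 - <<'E'
from h import *
print(ctrl.read_state()["q"].round(2));plan([550,-148,180],tool(6,0))
E
```

```text
time: 20.9
eef_pos: [470.1, 249.1, 108.5]
tool_rot: [-3.139, -0.001, -0.034]
wrist_force: [-1.7, -0.0, -1.5]
grip_width: 33.7
grip_force: 102.3
[-0.108  0.517  1.503]
time: 21.7
eef_pos: [472.7, 249.9, 181.9]
tool_rot: [-3.136, -0.008, 0.096]
wrist_force: [-0.5, 0.8, -1.8]
grip_width: 34.0
grip_force: 103.2
[-0.27  0.4  -0.38  1.78  0.17  0.98 -2.19]
 turn [-0.004  0.005  0.006] shift [ 0.1547 -0.7958 -0.0039] t 21.7
```

```bash
python3 -m handwheel '[[[0,0,0,0.155,-0.796,0,1],[0,0,0,0.155,-0.796,0,1],[0,0,0,0.155,-0.796,0,1],[0,0,0,0.155,-0.796,0,1],[0,0,0,0.155,-0.796,0,1],[0,0,0,0.155,-0.796,0,1],[0,0,0,0.155,-0.796,0,1],[0,0,0,0.155,-0.796,0,1],[0,0,0,0.155,-0.796,0,1],[0,0,0,0.155,-0.796,0,1],[0,0,0,0.155,-0.796,0,1]]]' 100
python3 - <<'E'
from h import *
d=optics.snapshot("top")
cv2.imwrite("pics/c7.png",d["frame"])
S={"a":(467.6,248),"b":(462.3,143.8)}
for n,roi in (("a",(150,324,176,350)),("b",(216,326,242,352))):
    x0,y0,x1,y1=roi;v=hsv(d)[y0:y1,x0:x1,2].astype(np.uint8);h=hsv(d)[y0:y1,x0:x1]
    m=((h[...,0]>8)&(h[...,1]>90)&(v>105)).astype(np.uint8) # bright top line
    dk=((v<75)&(h[...,0]>8)).astype(np.uint8)               # dark flank of the bar
    for k,mm in(("dark",dk),):
        y,x=np.nonzero(mm);P=ray(d,np.c_[x+x0,y+y0],58)[:,:2]
        l=cv2.fitLine(P.astype(np.float32),cv2.DIST_L1,0,.01,.01).ravel();print(n,k,len(P),np.degrees(np.arctan2(l[1],l[0])))
plan([550,-148,60],tool(6,0))
E
```

```text
time: 22.8
eef_pos: [547.8, -147.9, 178.2]
tool_rot: [-3.138, -0.001, 0.099]
wrist_force: [0.0, 0.4, -1.0]
grip_width: 33.4
grip_force: 103.1
a dark 3 28.901506Traceback (most recent call last):
  File "<stdin>", line 11, in <module>
cv2.error: OpenCV(4.12.0) /io/opencv/modules/imgproc/src/linefit.cpp:50: error: (-215:Assertion failed) count > 0 in function 'fitLine2D_wods'
```

```bash
python3 - <<'E'
from h import *
f=cv2.imread("pics/c7.png");H=cv2.cvtColor(f,cv2.COLOR_BGR2HSV)
for x0,y0 in((152,326),(218,328)): print(H[y0:y0+22,x0:x0+24,2]);
plan([550,-148,60],tool(6,0))
E
```

```text
[[130 129 130 135 139 138 139 137 137 138 138 138 137 134 137 138 138 136
  129 123 118 125 125 127]
 [129 132 134 138 140 137 137 139 136 138 138 138 137 135 136 137 138 135
  137 134 127 119 124 127]
 [130 135 137 138 139 136 137 139 143 148 149 138 149 121 123 135 138 137
  136 133 136 129 127 126]
 [134 135 137 137 139 137 144 153 156 162 161 155 162 146 146 132 137 137
  137 133 137 136 131 127]
 [135 136 137 137 143 152 155 163 165 166 167 165 164 163 163 151 135 137
  137 134 135 137 137 127]
 [136 137 139 137 155 162 165 166 163 163 163 163 162 162 161 161 151 130
  136 134 135 138 137 131]
 [136 136 139 149 163 163 163 162 162 162 162 163 161 147 148 136 131  97
  112 132 135 139 137 122]
 [134 136 140 157 160 162 162 161 160 161 162 151 161 153 143 112  99  63
   93 131 135 139 137 129]
 [135 136 149 160 161 161 161 161 148 157 160 156 163 163 152 112  84  62
   75 130 136 138 136 136]
 [134 137 153 160 162 149 159 164 154 160 162 163 161 159 148 105  78  90
   65 118 134 138 136 138]
 [135 137 143 154 161 154 161 163 164 161 159 152 146 138 122  90  83 123
   97 124 134 13
[... 2717 characters left out ...]
 136 135 138 138 137]
 [134 136 142 142 132 143 161 162 163 162 160 160 161 161 163 163 164 157
  139 136 135 138 137 122]
 [135 136 136 137 142 154 161 160 161 162 162 162 163 164 164 162 156 144
  135 137 136 138 127 121]
 [134 136 138 136 136 141 150 157 162 163 163 163 163 161 154 142 141 137
  135 136 136 137 115 122]
 [130 136 137 136 136 137 139 145 151 154 155 153 152 148 141 133 136 137
  134 135 135 133 120 124]
 [125 133 136 135 136 137 137 137 139 143 141 142 140 136 135 137 137 138
  134 135 135 128 126 125]
 [123 126 134 135 135 138 139 136 136 138 137 138 138 135 135 137 136 137
  134 131 129 125 126 125]]
 turn [-0.0025  0.0009  0.0031] shift [ 0.0042 -0.0015 -0.2368] t 22.85
```

Both bars lie about 20° from image horizontal, where the stop position should put them, so both screws are home. Next I set the key down.

```bash
python3 -m handwheel '[[[0,0,0,0,0,-0.09,1],[0,0,0,0,0,-0.18,1],[0,0,0,0,0,-0.22,1],[0,0,0,0,0,-0.232,1],[0,0,0,0,0,-0.237,1],[0,0,0,0,0,-0.237,1]]]' 100
python3 -m handwheel '[[[0,0,0,0,0,-0.002,1],[0,0,0,0,0,-0.004,1],[0,0,0,0,0,-0.004,1]]]' 100
```

```text
time: 23.45
eef_pos: [548.9, -148.5, 61.1]
tool_rot: [-3.139, -0.004, 0.1]
wrist_force: [-0.7, -0.3, -1.3]
grip_width: 33.7
grip_force: 103.0
time: 23.75
eef_pos: [548.3, -149.3, 58.7]
tool_rot: [-3.14, -0.003, 0.098]
wrist_force: [-0.2, 0.2, -1.6]
grip_width: 33.6
grip_force: 103.0
```

```bash
python3 -m handwheel '[[[0,0,0,0,0,-0.001,1],[0,0,0,0,0,-0.002,1],[0,0,0,0,0,-0.002,1]]]' 100
```

```text
time: 24.05
eef_pos: [548.5, -149.2, 58.3]
tool_rot: [-3.14, -0.003, 0.098]
wrist_force: [-2.0, 1.2, 7.9]
grip_width: 33.5
grip_force: 104.5
```

Contact. Next I open the fingers and retreat straight up.

```bash
python3 -m handwheel '[[[0,0,0,0,0,0.001,1],[0,0,0,0,0,0.001,0.6],[0,0,0,0,0,0.001,0.3],[0,0,0,0,0,0.001,0],[0,0,0,0,0,0.001,0],[0,0,0,0,0,0.001,0]]]'
python3 -m handwheel '[[[0,0,0,0,0,0.05,0],[0,0,0,0,0,0.15,0],[0,0,0,0,0,0.25,0],[0,0,0,0,0,0.3,0],[0,0,0,-0.2,-0.3,0.3,0],[0,0,0,-0.2,-0.3,0.3,0],[0,0,0,-0.2,-0.3,0.3,0],[0,0,0,-0.2,-0.3,0.3,0],[0,0,0,-0.2,-0.3,0.3,0]]]'
python3 - <<'E'
from h import *
d=optics.snapshot("top");o=big(mask(d,(3,150,120),(18,255,255),(350,230,480,330)));w=ray(d,o,100);print("orange top",rect(w))
m=mask(d,(3,150,50),(18,255,255),(350,230,480,330));print("all orange",rect(ray(d,big(m),100)))
f=mask(d,(4,90,40),(15,255,255),(280,325,360,365))
for c in cv2.findContours(f,0,2)[0]:
    if cv2.contourArea(c)>15: print("washer",ray(d,[c[:,0].mean(0)],0).round())
s=optics.snapshot("scene");o=big(mask(s,(3,150,50),(18,255,255),(100,180,330,330)))
x,y,ww,hh=cv2.boundingRect(o);print("scene handle",x,y,ww,hh,ctrl.read_state()["wrist_force"].round(1))
E
```

```text
time: 24.65
eef_pos: [547.9, -149.2, 57.4]
tool_rot: [-3.139, -0.001, 0.098]
wrist_force: [-0.2, -0.3, -0.1]
grip_width: 85.5
grip_force: 0.0
time: 25.55
eef_pos: [444.2, -304.3, 207.4]
tool_rot: [-3.141, 0.001, 0.09]
wrist_force: [-0.1, -0.3, -0.6]
grip_width: 85.6
grip_force: 0.0
orange top (array([ 545.6, -145. ]), array([34.5, 43. ]), 5.1)
all orange (array([ 545.1, -145.1]), array([35.6, 43. ]), 5.1)
washer [[436. -34.   0.]]
washer [[451.  36.   0.]]
scene handle 201 221 35 49 [0.3 1.1 0.6]
```

```bash
python3 -m handwheel '[[[0,0,0,0,0,0,0],[0,0,0,0,0,0,0],[0,0,0,0,0,0,0]]]' >/dev/null; python3 -c '
from cell import ticket
print(ticket.job_done())'
```

```text
the job is handed in; nothing more can be done
None
```

I turned both screws home against their stops with the key, left the key standing upright on the bench, and handed the job in at about 26 s; it gave no verdict.

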